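# Bring the mosaic panel round to the glue applicator

## Task

In the green tray, push the turntable's spokes lightly with one finger until the red-and-orange tile panel of the mosaic dome squarely faces the grey post of the glue applicator. Then push the applicator's orange arm in with one finger until its nozzle points straight at that panel, and come away. The glue is still wet: do not touch the dome, do not let it slide off the middle of the turntable or lift it, leave the other things where they are, and grip nothing.

Things in the scene. Friction and masses are not known exactly. Their poses are not given: they have to be found in the camera images.
- station: Green tray, 360 x 460 mm, rim 36 mm high, fixed to the table, carrying turntable and applicator. Its origin is under the turntable's axis, on the table; z is up. It spans -180 to 180 mm in x and -170 to 290 mm in y. The applicator's post stands at 240 mm along +y: the panel faces it when it lies straight along +y from the turntable's axis.
- turntable_axis (a point): Point on the turntable's vertical axis, at the height of its top (64 mm above the table).
- turntable (a joint): Angle of the turntable (grey disc, 160 mm diameter, with four spokes), rad, counter-clockwise from above positive. Turns either way for two turns and more, and stays where it is left (light friction, about 1 N at a spoke's end). At 0 the spokes point along the tray's +x, +y, -x and -y.
- dome: Glass dome covered in gold and white beads, one red and orange tile panel on one side; 112 mm across, 55 mm high, loose on the rubber pad in the middle of the turntable and turning with it. Origin: centre of its underside, 64 mm above the table, z up; its +x points to the panel.
- dome_panel (a point): Middle of the red and orange panel, 47 mm from the dome's axis and 30 mm above its underside.
- applicator (a joint): Angle of the applicator's arm about its post, rad: 0 when its nozzle points straight at the turntable's axis (along the tray's -y), positive when swung clockwise seen from above (towards the tray's -x, the robot's side). Range -0.7 to 1.6; no stop at 0; stays where it is left (light friction, about 1 N).
- applicator_pivot (a point): Point on the vertical axis of the applicator's post, 95 mm above the table; the grey post with its collar of 36 mm diameter is 115 mm high.
- nozzle_tip (a point): Tip of the orange nozzle, 172 mm from the post's axis, 95 mm up. The arm: an orange bar 14 mm wide, from 86 to 104 mm above the table, bare from 18 to 100 mm from the post's axis; beyond it a white cartridge 30 mm thick to 145 mm (80 to 110 mm up), then the nozzle. It passes above the spokes.
- glue_bottle: White glue bottle, 38 mm diameter, 120 mm high, in the tray's far left corner; origin at its base centre.
- pot_gold: Small brass bead dish, 52 mm across, 28 mm high, in the tray's far right corner; origin at its base centre.
- pot_white: Small white bead dish, 52 mm across, 28 mm high, in the tray's near right corner; origin at its base centre.
- brush: Brush 150 mm long lying in the tray along its far side, under 30 mm high; origin on its underside.
- jar_green: Green bead jar, 64 mm diameter, 90 mm high, beside the tray; origin at its base centre.
- jar_amber: Amber bead jar, 64 mm diameter, 90 mm high, beside the tray; origin at its base centre.
- jar_blue: Blue bead jar, 64 mm diameter, 90 mm high, beside the tray; origin at its base centre.
- spoke_end (a point): Centre of the blue end knob (16 mm thick) of the spoke that points along the tray's +x at 0; 150 mm from the axis, 53 mm up. Four like spokes, 90 degrees apart: aluminium blades on edge, 8 mm thick, from 44 to 62 mm above the table, bare from 80 to 142 mm from the axis.
Not all that is in view belongs to the job. There is more than one size of the dome; the one meant has the size given above.

How it is judged:
By the outcome, as a careful person would: the job done as asked, in the order asked, and still so for the second after the job is handed in, with the robot touching nothing.
It also fails if it takes over 72 s, if anything falls off the work surface, if the arm or the gripper's body presses on something with over 40 N, if the wrist force passes 120 N, or if a joint passes its speed limit or range.

## Robot

A 6-joint arm with a two-finger parallel gripper is mounted at the origin on the work surface. World frame = base frame: x ahead of the robot, y to its left, z up, the work surface at z = 0. Lengths are in mm, angles in rad, forces in N, time in s.
With the tool pointing down it reaches from about 250 to 725 mm from the base axis. Payload 4 kg.
Tool frame: the origin (TCP) lies midway between the tips of the shut fingers; the grasp point (between the pads) lies 19 mm behind it (env.tcp_to_grasp is the distance from the TCP to the grasp point, in mm); z points along the fingers, y is the line along which they close (so a half turn about z gives the same grasp; the last joint's range is limited). The gripper opens to 85 mm and grips with 20 to 120 N. Pads are 22 mm wide; open, the fingers measure 114 mm over their backs; the gripper's body (76 mm by 85 mm) begins 54 mm behind the grasp point. The pads swing forward as they close: fully open they stand 13 mm farther back than shut.
Start: joints at [1.264, 0.241, 0.005, 1.335, 0, 1.571], TCP at [151.003, 476.652, 195.806] pointing down, gripper open.
Joint ranges: [-2.72, 2.72], [-1.05, 1.87], [-1.09, 1.28], [-1.99, 2.15], [-1.42, 1.44], [-3.14, 3.14]. Speed limits (rad/s): [2.79, 2.79, 3.14, 3.14, 3.14, 3.14].

## Interface

Orientations are given as a 3x3 rotation matrix whose columns are the frame's x, y, z axes.
In Python, from bench import env gives the robot as it stands. The module is installed in compiled form; this text tells all that it offers. Calls block until the motion is done:
- env.goto(position, orientation): joint-space move of the TCP to a pose.
- env.move_straight(position, v=150, attitude=None, until_force=None): straight line of the TCP; attitude=None keeps the orientation; v is the mean speed in mm/s. With until_force (N) it stops when the force on the tool has changed by that much, and returns True; else False.
- env.movej(angles): joint-space move.
- env.open_gripper() and env.grasp(): open the fingers fully, or close them until they stop; the grip force is fixed at half the most.
- env.hold(seconds).
- env.ik(position, orientation): joint angles nearest the present ones, or None.
- env.grab_frame(name): name is "side" or "top"; returns (picture, depth): 400x640x3 uint8, red, green, blue; 400x640 float32, mm along the optical axis (not along the pixel's ray), 0 where there is no reading.
- env.camera_model(name): a dict with "vertical_fov" (degrees; the focal length in pixels is half the picture's height over the tangent of half this angle, whatever the lens; pixels are square), "cx", "cy" (the principal point, pixels), "position" and "attitude" of the camera in the world. Camera axes: x right, y up, looking along -z (the intrinsics and any distortion apply to the point x, -y, -z); pixel columns grow to the right and rows downward; lengths in mm; the calibration is good to about 2 mm. A picture is of the moment at which its call begins. camera_model takes no time and is no camera call.
A pose or a line that the arm cannot do raises env.MotionError and nothing moves.
- env.close_job(): hands the job in; it is judged then, once.
Trained networks look in the newest picture that a camera, given by its name, has taken for a name from the list of things; names that differ only in an ending like _2 or _b are one class to them, and where a whole thing is asked for, a point or a joint stands for the part that bears it (a point fixed in the world has none). Each returns a list of dicts, best first, with "p" (0 to 1); they miss things now and then, are a little off and sometimes report something else, mostly with a low value. They report only what shows in the picture. A call takes as long as a camera call. They do not tell look-alikes from the thing itself.
- env.outline_of(camera, name): "region" (400x640 bool, what is visible of it) and "box" ([left, top, right, bottom] in pixels, round what is visible of it).
- env.spot_point(camera, name): "pixel" ([row, column] in pixels: a listed point, or the origin of a listed thing).
Readings, each from a call of its own:
- env.read_t(): time.
- env.read_joints(): joint angles.
- env.read_joint_velocities(): joint speeds.
- env.read_effort(): joint torques, N m.
- env.read_eef_pos(): TCP position.
- env.read_orientation(): TCP orientation.
- env.read_contact_force(): force on the tool from outside, world axes, zero at the start.
- env.read_wrist_torque(): the same for the moment, N m.
- env.read_grip_width(): finger opening in mm.
- env.read_gripper_force(): force on a finger pad.
Only numpy, scipy, OpenCV 4.12 (cv2) and the standard library are available. Lean on these libraries where they do the work, as an engineer would, in place of code of your own. Each camera call takes 0.05 s, during which the arm holds its last target. There are 200 camera calls.

## Working session

There is one attempt and no reset: what is moved stays moved. The work goes in short steps, each a Python script; the robot and the scene stay as the last script left them, time stands still between calls to the robot, and variables do not carry over. Pictures are saved under pics/ and viewed, at most 10 in all, crops included, and the job is handed in when it is done.

```bash
mkdir -p pics; cat > h.py <<'E'
import numpy as np, cv2
from bench import env
def shot(n,f=None):
    im,d=env.grab_frame(n)
    if f: cv2.imwrite('pics/'+f,im[:,:,::-1])
    return im,d
def ray(n,px):
    m=env.camera_model(n); f=200/np.tan(np.radians(m['vertical_fov']/2))
    r,c=px; R=np.array(m['attitude'])
    return np.array(m['position']), R@np.array([(c-m['cx'])/f,-(r-m['cy'])/f,-1])
def at_z(n,px,z):
    p,d=ray(n,px); return p+d*(z-p[2])/d[2]
def at_d(n,px,D):
    p,d=ray(n,px); return p+d*D[int(round(px[0])),int(round(px[1]))]
E
python3 - <<'E'
from h import *
for n in('top','side'):
    print(env.camera_model(n)); shot(n,n+'1.png')
    for k in['turntable_axis','dome','dome_panel','applicator_pivot','nozzle_tip','spoke_end','station']:
        print(n,k,[(round(q['p'],2),np.round(q['pixel'],1).tolist()) for q in env.spot_point(n,k)][:5])
print(env.read_t())
E
```

```text
{'vertical_fov': 48.832303111593376, 'cx': 319.3304942715157, 'cy': 204.98506881412868, 'position': array([ 375.35089904,   14.310961  , 1268.26514747]), 'attitude': array([[ 0.02542728,  0.99417029, -0.10478018],
       [-0.99956569,  0.0237226 , -0.01748356],
       [-0.01489598,  0.10517924,  0.99434171]])}
top turntable_axis []
top dome [(0.82, [192.4, 348.9]), (0.8, [217.9, 441.2]), (0.74, [293.4, 463.4])]
top dome_panel [(0.93, [208.3, 433.4]), (0.89, [184.5, 365.9]), (0.81, [284.2, 447.6]), (0.41, [191.6, 346.2])]
top applicator_pivot [(0.8, [181.2, 257.5]), (0.64, [145.1, 276.1])]
top nozzle_tip [(0.61, [243.4, 283.8])]
top spoke_end [(0.66, [143.1, 345.7])]
top station []
{'vertical_fov': 47.762300504135744, 'cx': 310.8896857687699, 'cy': 198.90195330686652, 'position': array([ 403.78211861, 1156.60916659,  988.84703295]), 'attitude': array([[-0.99371003,  0.0827345 , -0.0754678 ],
       [-0.11057867, -0.61852269,  0.77794732],
       [ 0.01768454,  0.78139918,  0.62378087]])}
side turntable_axis [(0.74, [187.2, 308.0])]
side dome [(0.77, [187.6, 305.0]), (0.77, [160.8, 328.5]), (0.57, [154.4, 385.6])]
side dome_panel [(0.9, [156.2, 375.4]), (0.87, [159.7, 321.7]), (0.76, [177.7, 299.6])]
side applicator_pivot [(0.64, [228.7, 289.1])]
side nozzle_tip [(0.65, [218.3, 345.0]), (0.54, [190.1, 305.2]), (0.5, [187.6, 348.2])]
side spoke_end [(0.84, [190.7, 259.4]), (0.72, [138.4, 334.5]), (0.59, [230.4, 291.0])]
side station [(0.58, [200.4, 308.9])]
0.8
```

View pics/top1.png

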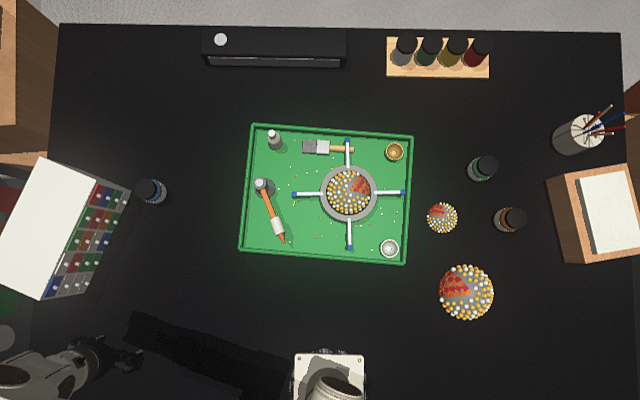

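View pics/side1.png

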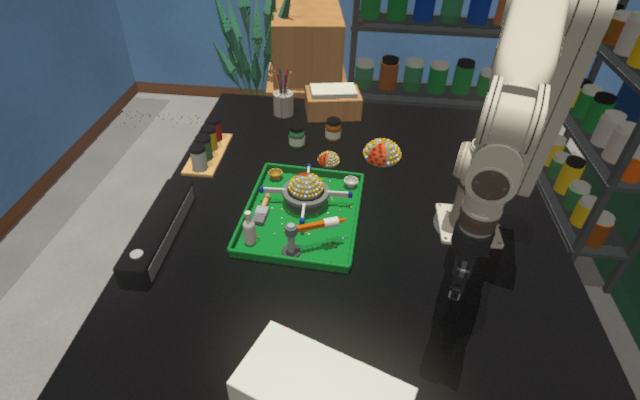

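The top view shows the tray's turntable at about (194,348), with the panel up and right at (184,361). The post is at (185,262), with the nozzle swung to (243,284). Two decoy domes stand outside the tray.

```bash
cat >> h.py <<'E'
def blobs(mask,lo=6):
    n,l,s,c=cv2.connectedComponentsWithStats(mask.astype(np.uint8))
    return [(s[i,4],c[i][::-1]) for i in range(1,n) if s[i,4]>=lo]
def tray(im):
    h=cv2.cvtColor(im,cv2.COLOR_RGB2HSV)
    g=(cv2.inRange(h,(50,120,50),(75,255,255))>0); 
    n,l,s,c=cv2.connectedComponentsWithStats(g.astype(np.uint8)); i=1+np.argmax(s[1:,4])
    pts=np.array([at_z('top',(r,c),36)[:2] for r,c in np.argwhere(l==i)],np.float32)
    return cv2.minAreaRect(pts)
def knobs(im,ctr,n='top'):
    h=cv2.cvtColor(im,cv2.COLOR_RGB2HSV)
    b=cv2.inRange(h,(100,130,60),(130,255,255))>0
    out=[]
    for a,c in blobs(b,4):
        p=at_z(n,c,57)[:2]
        if 130<np.linalg.norm(p-ctr)<170: out.append(p)
    return np.array(out)
def panel(im,D,ctr,n='top'):
    h=cv2.cvtColor(im,cv2.COLOR_RGB2HSV)
    m=(((h[...,0]<14)|(h[...,0]>172))&(h[...,1]>150)&(h[...,2]>80))
    P=[at_d(n,rc,D) for rc in np.argwhere(m) if D[tuple(rc)]>0]
    P=np.array([p for p in P if np.linalg.norm(p[:2]-ctr)<62 and 66<p[2]<125])
    return P
E
python3 - <<'E'
from h import *
im,D=shot('top')
r=tray(im); print('rect',r,cv2.boxPoints(r))
c0=at_z('top',(194,348),64)[:2]; print('c0',c0)
K=knobs(im,c0); print('knobs',K, K.mean(0))
P=panel(im,D,c0); print('panel',len(P),P.mean(0))
for px in [(181.2,257.5),(185,262)]: print('pivot',at_z('top',px,115), at_d('top',px,D))
print('noz',at_z('top',(243.4,283.8),95))
big=cv2.resize(im[110:280,230:430],None,fx=4,fy=4,interpolation=cv2.INTER_CUBIC)[:600,:800]
cv2.imwrite('pics/crop1.png',big[:,:,::-1]); print(np.linalg.norm(K-K.mean(0),axis=1))
E
```

```text
Traceback (most recent call last):
  File "h.py", line 22, in tray
    pts=np.array([at_z('top',(r,c),36)[:2] for r,c in np.argwhere(l==i)],np.float32)
                  ~~~~^^^^^^^^^^^^^^^^
  File "h.py", line 12, in at_z
    p,d=ray(n,px); return p+d*(z-p[2])/d[2]
        ~~~^^^^^^
  File "h.py", line 8, in ray
    m=env.camera_model(n); f=200/np.tan(np.radians(m['vertical_fov']/2))
ValueError: time passes only in moves, steps and waits
```

Cache the camera model.

```bash
sed -i "s/^def ray/import functools\n@functools.cache\ndef cam(n): return env.camera_model(n)\ndef ray/; s/m=env.camera_model(n);/m=cam(n);/" h.py
python3 - <<'E'
from h import *
im,D=shot('top')
big=cv2.resize(im[110:280,230:430],None,fx=4,fy=4,interpolation=cv2.INTER_CUBIC)[:600,:800]
cv2.imwrite('pics/crop1.png',big[:,:,::-1])
r=tray(im); print('rect',r,cv2.boxPoints(r))
c0=at_z('top',(194,348),64)[:2]; print('c0',c0)
K=knobs(im,c0); print('knobs',K, K.mean(0)); print(np.linalg.norm(K-K.mean(0),axis=1))
P=panel(im,D,c0); print('panel',len(P),P.mean(0))
for px in [(181.2,257.5),(185,262)]: print('pivot',at_z('top',px,115), at_d('top',px,D))
print('noz',at_z('top',(243.4,283.8),95))
E
```

```text
rect ((541.8331909179688, 17.341400146484375), (469.7134094238281, 371.1512145996094), 86.48040771484375) [[ 342.1898  -205.67989]
 [ 712.6409  -228.4648 ]
 [ 741.47656  240.36269]
 [ 371.02545  263.14758]]
c0 [534.54258742 -42.67088141]
knobs [[ 690.24334727  -37.44678295]
 [ 544.60114905 -194.36066806]
 [ 532.22000532  107.8385302 ]
 [ 388.91457338  -48.72018499]] [538.99476876 -43.17227645]
[151.3569086  151.29230402 151.1626976  150.18270317]
panel 193 [552.24279784 -73.68692766 106.63597206]
pivot [556.40457459 200.22976749 115.        ] [556.40509437 200.23030123 114.99668916]
pivot [546.50060699 187.86952134 115.        ] [546.96707928 188.34255902 111.85675045]
noz [394.13093561 126.716495    95.        ]
```

View pics/crop1.png

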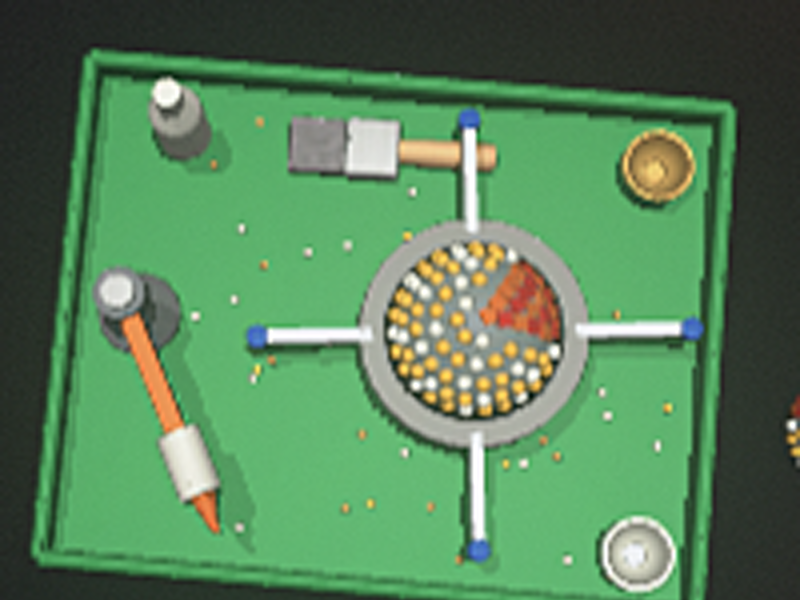

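The crop shows one spoke towards the robot (bottom, crop 478,550) and the panel upper right (crop 525,300). It needs about 153° counter-clockwise, which I'll do in two strokes on the near spoke.

```bash
cat >> h.py <<'E'
AX=np.array([538.7,-42.9]); YAW=-0.0614; YT=np.array([-np.sin(YAW),np.cos(YAW)]); PIV=AX+240*YT
rad=np.radians
def att(th): # tool down, tool x along world angle th (deg)
    x=np.array([np.cos(rad(th)),np.sin(rad(th)),0]); z=np.array([0,0,-1.]); return np.column_stack([x,np.cross(z,x),z])
def pose(a,r=115,z=50,c=AX,off=90): # finger at polar angle a about c
    return np.array([c[0]+r*np.cos(rad(a)),c[1]+r*np.sin(rad(a)),z]), att(a+off)
def stroke(a0,a1,r=115,z=50,v=50,c=AX,step=20,off=90):
    n=max(1,int(np.ceil(abs(a1-a0)/step)))
    for a in np.linspace(a0,a1,n+1)[1:]:
        p,R=pose(a,r,z,c,off); env.move_straight(p,v,R)
def look(name='top'):
    im,D=shot(name); K=knobs(im,AX,name); P=panel(im,D,AX,name)
    k=[round(float(np.degrees(np.arctan2(*(q-AX)[::-1])))%360,1) for q in K]
    q=P[:,:2]-AX; w=P[:,:2].mean(0)-AX; w0=np.arctan2(w[1],w[0])
    d=np.angle(np.exp(1j*(np.arctan2(q[:,1],q[:,0])-w0)))[np.linalg.norm(q,axis=1)>25]
    print(name,'t',round(env.read_t(),1),'knobs',k,'panel n',len(P),'cent',np.round(np.degrees([w0,w0+(np.percentile(d,3)+np.percentile(d,97))/2,w0+np.median(d)]),1))
    return im
E
python3 - <<'E'
from h import *
look(); look('side')
for off in(90,-90,0,180):
  for c,r,z,A in((AX,115,50,(166,180,215,250)),(PIV,70,90,(195,230,260))):
    for a in A:
        q=env.ik(*pose(a,r,z,c,off)); print(off,a,None if q is None else np.round(q,2))
E
```

```text
top t 0.9 knobs [2.1, 272.2, 92.5, 182.2] panel n 192 cent [-66.1 -64.8 -67.4]
side t 1.0 knobs [273.1, 2.0, 182.4, 92.0] panel n 18 cent [-58.9 -50.  -57. ]
90 166 [-0.04  0.23 -0.42  0.92  0.   -1.36]
90 180 [-0.1   0.22 -0.43  0.92  0.   -1.67]
90 215 [-0.24  0.28 -0.35  0.94  0.   -2.42]
90 250 [-0.29  0.39 -0.18  1.    0.   -3.09]
90 195 [ 0.35  0.35 -0.14  1.09  0.   -1.48]
90 230 [ 0.27  0.36 -0.11  1.1   0.   -2.17]
90 260 [ 0.23  0.42 -0.03  1.13  0.   -2.74]
-90 166 [-0.04  0.23 -0.42  0.92  0.    1.78]
-90 180 [-0.1   0.22 -0.43  0.92  0.    1.47]
-90 215 [-0.24  0.28 -0.35  0.94  0.    0.72]
-90 250 [-0.29  0.39 -0.18  1.    0.    0.06]
-90 195 [ 0.35  0.35 -0.14  1.09  0.    1.66]
-90 230 [ 0.27  0.36 -0.11  1.1   0.    0.97]
-90 260 [ 0.23  0.42 -0.03  1.13  0.    0.41]
0 166 [-0.04  0.23 -0.42  0.92  0.    0.21]
0 180 [-0.1   0.22 -0.43  0.92  0.   -0.1 ]
0 215 [-0.24  0.28 -0.35  0.94  0.   -0.85]
0 250 [-0.29  0.39 -0.18  1.    0.   -1.52]
0 195 [ 0.35  0.35 -0.14  1.09  0.    0.09]
0 230 [ 0.27  0.36 -0.11  1.1   0.   -0.6 ]
0 260 [ 0.23  0.42 -0.03  1.13  0.   -1.16]
180 166 [-0.04  0.23 -0.42  0.92  0.   -2.93]
180 180 [-0.1   0.22 -0.43  0.92  0.    3.04]
180 215 [-0.24  0.28 -0.35  0.94  0.    2.29]
180 250 [-0.29  0.39 -0.18  1.    0.    1.63]
180 195 [ 0.35  0.35 -0.14  1.09  0.   -3.05]
180 230 [ 0.27  0.36 -0.11  1.1   0.    2.54]
180 260 [ 0.23  0.42 -0.03  1.13  0.    1.98]
```

```bash
python3 - <<'E'
from h import *
env.grasp()
env.goto(*pose(166,z=170,off=-90))
env.move_straight(pose(166)[0],150)
print(env.read_grip_width(),env.read_contact_force())
stroke(166,250,off=-90); print(env.read_contact_force(),env.read_t())
stroke(250,246,off=-90)
env.move_straight(pose(246,z=135)[0],200)
env.goto(*pose(146,z=135,off=-90))
im=look(); look('side')
E
```

```text
-0.030019178136682118 [-0.08175582 -0.41981249  0.39468483]
[ 0.34374704  0.73619154 -0.39282341] 8.875
top t 11.6 knobs [2.1, 272.3] panel n 171 cent [-65.8 -65.  -65.4]
side t 11.7 knobs [273.1, 1.8, 182.4, 91.9] panel n 12 cent [-66.2 -57.4 -64.3]
```

```bash
python3 - <<'E'
from h import *
print(env.read_eef_pos(),env.read_joints(),pose(146,z=135)[0])
shot('side','side2.png')
env.goto(*pose(150,z=120,off=-90)); print(env.move_straight(pose(166,z=60)[0],150)); print(env.read_eef_pos(),pose(166,z=60)[0])
im,_=shot('side'); big=cv2.resize(im[120:280,210:410],None,fx=4,fy=3.7,interpolation=cv2.INTER_CUBIC)
cv2.imwrite('pics/crop2.png',big[:,:,::-1]); print(env.read_t())
E
```

```text
[443.3635898   21.19893711 134.80323657] [ 4.78255675e-02  1.69343457e-01 -2.49125650e-01  1.15265899e+00
 -6.29357026e-05  2.21222298e+00] [443.36067916  21.4071839  135.        ]
False
[428.03655425 -14.90643222  60.73728353] [427.11599148 -15.07898201  60.        ]
12.6167
```

View pics/crop2.png

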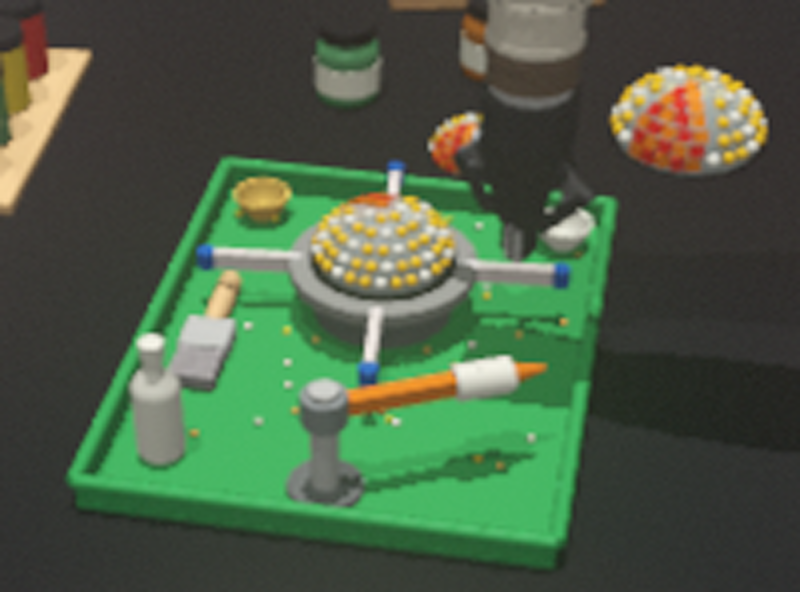

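```bash
python3 - <<'E'
from h import *
im,D=shot('side')
def proj(n,p):
    m=cam(n); f=200/np.tan(np.radians(m['vertical_fov']/2)); q=np.array(m['attitude']).T@(np.array(p)-m['position'])
    return m['cy']-f*q[1]/q[2]*-1*-1 if 0 else (m['cy']+f*q[1]/q[2], m['cx']-f*q[0]/q[2])
e=env.read_eef_pos(); print(e,'proj tip',proj('side',e))
for rc in[(186,338),(183,338),(193,340),(193.7,335),(160+0,310)]: print(rc,at_d('side',rc,D))
h=cv2.cvtColor(im,cv2.COLOR_RGB2HSV); b=cv2.inRange(h,(100,130,60),(130,255,255))>0
for a,c in blobs(b,4):
    p=at_d('side',c,D)
    if np.linalg.norm(p[:2]-AX)<200: print('knob',a,c,p,'pred',proj('side',[p[0],p[1],p[2]]))
print(env.read_t())
E
```

```text
[428.65896757 -14.78883091  61.21640259] proj tip (np.float64(198.3736784647512), np.float64(337.65973716721874))
(186, 338) [430.15229758  -6.19702879 118.60562896]
(183, 338) [430.79468608  -5.52511972 131.01814288]
(193, 340) [422.74363036 -45.40973974  60.71148004]
(193.7, 335) [439.31689529 -45.43920851  55.99014723]
(160, 310) [ 553.75055652 -317.35053576    1.72714571]
knob 8 [164.5 308.5] [ 546.53799244 -195.84062148   63.06535184] pred (np.float64(164.50000000000003), np.float64(308.5))
knob 21 [188.71428571 260.66666667] [689.95927146 -31.28908827  62.23401628] pred (np.float64(188.71428571428575), np.float64(260.66666666666674))
knob 16 [193.8125 350.    ] [389.16178887 -48.95821028  57.99755943] pred (np.float64(193.81250000000003), np.float64(350.0))
knob 23 [220.43478261 301.47826087] [532.54652034 114.84793842  65.42876648] pred (np.float64(220.43478260869568), np.float64(301.4782608695652))
12.6667
```

View pics/side2.png

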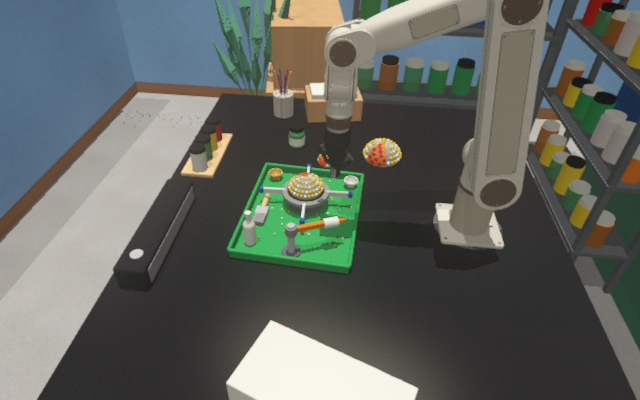

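```bash
python3 - <<'E'
from h import *
im,D=shot('side')
print(env.read_eef_pos(),env.read_contact_force(),env.read_grip_width(),env.read_joints(),env.read_t())
for r in range(172,200,2):
    for c in (334,337,340): print((r,c),np.round(at_d('side',(r,c),D)).astype(int),im[r,c],end=' ')
    print()
cv2.imwrite('pics/crop3.png',cv2.resize(im[130:220,290:400],None,fx=6,fy=6,interpolation=cv2.INTER_NEAREST)[:,:,::-1])
E
```

```text
[428.58730082 -14.756444    61.17600595] [-0.69714129  0.35426949  0.11470453] 0.2427138454503474 [-3.45403312e-02  2.13754450e-01 -4.07151335e-01  9.47172598e-01
  1.56228760e-04  2.05948634e+00] 12.7167
(172, 334) [446 -10 169] [46 47 41] (172, 337) [436 -12 169] [45 47 40] (172, 340) [427   4 181] [48 48 42] 
(174, 334) [446 -15 158] [49 50 42] (174, 337) [436 -16 159] [47 48 42] (174, 340) [426   7 176] [47 49 41] 
(176, 334) [445  -9 154] [48 50 42] (176, 337) [ 404 1157  989] [45 48 40] (176, 340) [426   5 166] [48 49 44] 
(178, 334) [445 -14 143] [ 56 115  63] (178, 337) [435 -11 146] [46 48 39] (178, 340) [426  -3 153] [47 50 42] 
(180, 334) [ 450 -186   10] [ 68 162  89] (180, 337) [435 -14 136] [76 77 70] (180, 340) [425   1 148] [46 49 42] 
(182, 334) [ 450 -175    9] [ 69 168  94] (182, 337) [434  -9 132] [82 83 76] (182, 340) [425 -10 132] [61 62 56] 
(184, 334) [444 -16 118] [ 65 153  84] (184, 337) [434  -1 130] [83 84 79] (184, 340) [424  -9 125] [73 74 67] 
(186, 334) [ 448 -153    7] [ 65 152  84] (186, 337) [433 -10 116] [82 83 77] (186, 340) [424  -9 117] [66 67 62] 
(188, 334) [ 447 -141    7] [ 74 185 101] (188, 337) [433  -6 110] [83 85 79] (188, 340) [423  -4 113] [63 65 58] 
(190, 334) [ 446 -126   10] [119 191 132] (190, 337) [ 435 -128    9] [107 158 114] (190, 340) [ 425 -127   11] [ 77 149  90] 
(192, 334) [443 -45  63] [182 177 169] (192, 337) [433 -48  62] [191 184 178] (192, 340) [423 -46  64] [198 190 184] 
(194, 334) [443 -45  55] [130 127 120] (194, 337) [433 -47  54] [130 126 119] (194, 340) [423 -48  55] [132 129 121] 
(196, 334) [444 -94   8] [107 147 108] (196, 337) [433 -96   7] [116 147 116] (196, 340) [422 -52  43] [120 142 116] 
(198, 334) [443 -85   6] [ 65 165  90] (198, 337) [432 -82   9] [ 72 180  99] (198, 340) [422 -88   6] [ 69 177  96]
```

View pics/crop3.png

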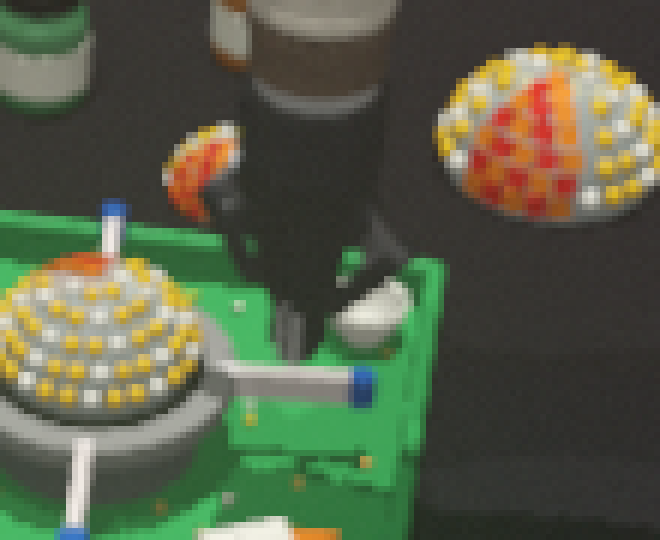

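The fingers are shut, but in the picture the tips end at about z 108 (crop 290,358) while the TCP reads 61. The real tip is about 45 mm higher than reported, so the first stroke passed over the spokes. I'll lower under a force guard and measure by depth.

```bash
cat >> h.py <<'E'
def tip(n='side'):
    im,D=shot(n); h=im.astype(int); out=[]
    e=env.read_eef_pos()
    for r in range(150,215):
        for c in range(280,380):
            if D[r,c]>0 and h[r,c].max()-h[r,c].min()<22 and h[r,c].max()<110:
                p=at_d(n,(r,c),D)
                if np.linalg.norm(p[:2]-e[:2])<32: out.append(p)
    o=np.array(out); z=np.percentile(o[:,2],[0,2,5]); b=o[o[:,2]<z[0]+25]
    print('eef',np.round(e,1),'low z',np.round(z),'mean xy near tip',np.round(b[:,:2].mean(0)),'xrange',np.round([b[:,0].min(),b[:,0].max()]))
E
python3 - <<'E'
from h import *
tip()
for z in(40,25,15):
    print(env.move_straight(pose(166,z=z)[0],60,until_force=4)); tip()
im,D=shot('side')
cv2.imwrite('pics/crop4.png',cv2.resize(im[130:220,290:400],None,fx=6,fy=6,interpolation=cv2.INTER_NEAREST)[:,:,::-1]); print(env.read_t(),env.read_contact_force())
E
```

```text
eef [428.4 -14.8  61.1] low z [103. 111. 117.] mean xy near tip [426.  -8.] xrange [414. 437.]
False
eef [427.1 -15.1  39.9] low z [53. 88. 94.] mean xy near tip [427. -43.] xrange [422. 432.]
False
eef [426.9 -15.1  24.8] low z [69. 74. 80.] mean xy near tip [425.  -9.] xrange [412. 442.]
False
eef [426.9 -15.1  14.9] low z [56. 66. 73.] mean xy near tip [425. -10.] xrange [412. 442.]
14.1667 [-0.5565234  -0.43593126 -0.54437387]
```

View pics/crop4.png

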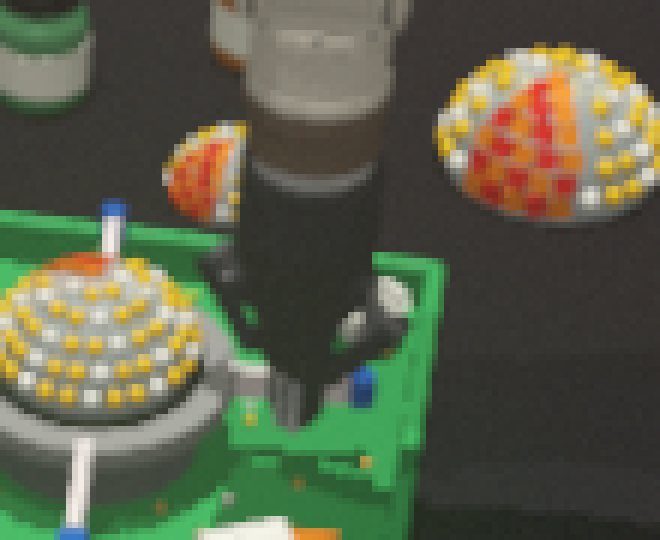

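The finger now stands in front of the near spoke with its tip at z about 59, an offset of 45 mm. I'll stroke at a commanded z of 4.

```bash
python3 - <<'E'
from h import *
env.move_straight(pose(166,r=118,z=4)[0],60,until_force=6)
stroke(166,190,r=118,z=4,off=-90,v=50); print(env.read_contact_force()); look('side')
stroke(190,249,r=118,z=4,off=-90,v=70); print(env.read_contact_force())
stroke(249,246,r=118,z=4,off=-90)
env.move_straight(pose(246,r=118,z=90)[0],200)
env.goto(*pose(150,r=118,z=90,off=-90))
im=look(); look('side')
E
```

```text
[0.32426313 0.45780125 0.21017012]
side t 15.8 knobs [287.5, 197.4, 17.8, 108.1] panel n 14 cent [-46.2 -50.6 -54.1]
[-0.57369351  1.67197707  0.39753369]
top t 20.7 knobs [345.9, 76.1, 256.1] panel n 169 cent [8.8 8.3 8. ]
side t 20.7 knobs [257.5, 345.3, 166.1, 75.5] panel n 74 cent [20.5 19.3 20.7]
```

```bash
python3 - <<'E'
from h import *
env.move_straight(pose(150,r=118,z=4)[0],200,until_force=8)
stroke(150,235,r=118,z=4,off=-90,v=70); print(env.read_contact_force())
im=look('side')
stroke(235,231,r=118,z=4,off=-90)
env.move_straight(pose(231,r=118,z=90)[0],200)
env.goto(*pose(215,r=190,z=120,off=-90))
im=look(); look('top'); im=look('side')
h=np.hstack([cv2.resize(im[140:240,250:370],None,fx=5,fy=5)]); cv2.imwrite('pics/crop5.png',h[:,:,::-1])
E
```

```text
[-0.59085007  0.68986087 -0.67266949]
side t 24.6 knobs [332.8, 152.0, 62.1] panel n 145 cent [80.8 82.  79.5]
top t 26.0 knobs [332.2, 62.0, 242.3, 152.1] panel n 211 cent [84.4 84.4 85.4]
top t 26.1 knobs [332.2, 62.0, 242.3, 152.1] panel n 208 cent [84.6 84.3 85.3]
side t 26.1 knobs [243.3, 332.8, 152.0, 62.1] panel n 146 cent [80.9 81.  80.4]
```

View pics/crop5.png

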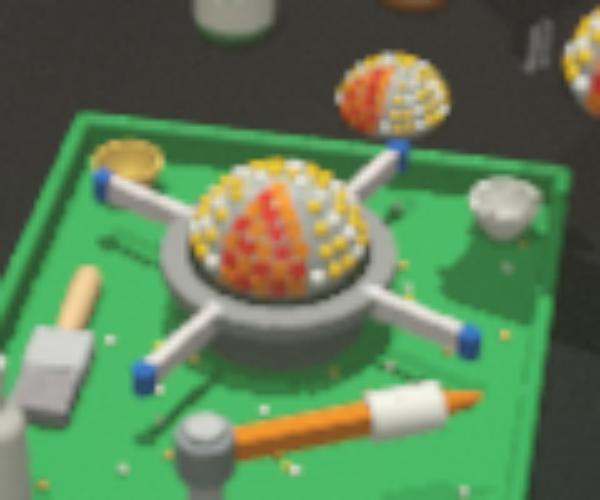

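```bash
cat >> h.py <<'E'
from scipy.optimize import least_squares
def dome(n):
    im,D=shot(n); P=[]
    rr,cc=np.nonzero(D>0)
    m=cam(n); f=200/np.tan(np.radians(m['vertical_fov']/2)); d=D[rr,cc]
    X=np.c_[(cc-m['cx'])/f*d,-(rr-m['cy'])/f*d,-d]@np.array(m['attitude']).T+m['position']
    rho=np.linalg.norm(X[:,:2]-AX,axis=1)
    S=X[(rho<60)&(X[:,2]>72)&(X[:,2]<126)]
    s=least_squares(lambda q:np.linalg.norm(S-q[:3],axis=1)-q[3],[*AX,64,56],loss='soft_l1',f_scale=3).x
    C=s[:2]; Q=panel(im,D,AX,n)
    v=Q[:,:2]-C; a=np.degrees(np.arctan2(v[:,1],v[:,0])); a=a[np.linalg.norm(v,axis=1)>20]
    K=knobs(im,AX,n)
    # post top
    T=X[(np.linalg.norm(X[:,:2]-PIV,axis=1)<18)&(X[:,2]>106)&(X[:,2]<122)]
    pc=(T[:,:2].min(0)+T[:,:2].max(0))/2; w=pc-C
    print(n,'dome',np.round(s,1),'knob mean',np.round(K.mean(0),1) if len(K)==4 else K,'ang mean/med/mid',np.round([a.mean(),np.median(a),np.percentile(a,[3,97]).mean()],1),
      'post',np.round(pc,1),np.round(T[:,:2].mean(0),1),'dir',round(float(np.degrees(np.arctan2(w[1],w[0]))),1))
    return im
E
python3 - <<'E'
from h import *
for i in range(2):
    im=dome('top'); dome('side')
print('PIV',PIV,cv2.boxPoints(tray(im)))
E
```

```text
top dome [540.2 -43.4  59.9  60.3] knob mean [539.1 -43. ] ang mean/med/mid [86.5 87.2 86.1] post [554. 196.] [553.8 196. ] dir 86.7
side dome [541.2 -45.3  63.3  59.9] knob mean [539.7 -44.9] ang mean/med/mid [84.1 83.4 84.9] post [554.4 199.5] [553.9 200.3] dir 86.9
top dome [540.3 -43.5  59.9  60.3] knob mean [539.2 -43. ] ang mean/med/mid [86.7 87.6 85.9] post [554.8 196.8] [553.6 195.9] dir 86.5
side dome [540.9 -45.5  63.1  60.1] knob mean [539.5 -44.8] ang mean/med/mid [84.  83.2 84.2] post [553.3 196.9] [553.5 200.1] dir 87.1
PIV [553.42674272 196.64774691] [[ 342.30032 -206.09235]
 [ 713.50165 -228.67722]
 [ 742.01135  239.90295]
 [ 370.81     262.48782]]
```

```bash
cat >> h.py <<'E'
def armdir(n):
    im,D=shot(n); h=cv2.cvtColor(im,cv2.COLOR_RGB2HSV)
    o=(h[...,0]>4)&(h[...,0]<16)&(h[...,1]>150)&(h[...,2]>90)
    P=np.array([at_z(n,rc,103) for rc in np.argwhere(o) if D[tuple(rc)]>0 and 78<at_d(n,rc,D)[2]<118 ])
    P=P[:,:2]; dd=np.linalg.norm(P-PIV,axis=1); P=P[(dd>20)&(dd<100)]
    w=P-PIV; vx,vy,x0,y0=cv2.fitLine(P.astype(np.float32),cv2.DIST_HUBER,0,.01,.01).ravel()
    s=np.sign(np.dot([vx,vy],w.mean(0)))
    print(n,'t',round(env.read_t(),1),'arm n',len(P),'line',round(float(np.degrees(np.arctan2(s*vy,s*vx)))%360,1),'from pivot',round(float(np.degrees(np.arctan2(*w.mean(0)[::-1])))%360,1))
E
python3 - <<'E'
from h import *
armdir('top'); armdir('side')
env.goto(*pose(226,r=118,z=90,off=-90))
env.move_straight(pose(226,r=118,z=4)[0],200,until_force=8)
stroke(226,236.5,r=118,z=4,off=-90,v=50)
stroke(236.5,231,r=118,z=4,off=-90)
env.move_straight(pose(231,r=118,z=90)[0],200)
env.goto(*pose(215,r=190,z=140,off=-90))
look(); dome('top'); look('side'); dome('side')
env.goto(*pose(177,72.3,140,PIV,-75.6))
print(env.read_t())
for a in(177,210,248,252): print(env.ik(*pose(a,72.3,39,PIV,-75.6)))
E
```

```text
top t 26.4 arm n 144 line 203.7 from pivot 204.5
side t 26.4 arm n 100 line 205.9 from pivot 194.9
top t 29.5 knobs [334.6, 64.4, 244.7, 154.3] panel n 213 cent [86.5 86.4 86. ]
top dome [540.3 -43.5  60.   60.2] knob mean [539.3 -43. ] ang mean/med/mid [89.  88.4 88.5] post [554. 197.] [553.7 196. ] dir 86.7
side t 29.6 knobs [245.8, 334.8, 154.2, 64.1] panel n 136 cent [82.5 84.3 81.2]
side dome [540.9 -45.1  63.3  60. ] knob mean [540. -45.] ang mean/med/mid [85.5 83.8 86.1] post [554.3 198.2] [553.6 200.6] dir 86.8
30.9917
[ 0.39465101  0.40425592 -0.19708594  0.96945448  0.          1.7664798 ]
[ 0.31604319  0.39580872 -0.2105      0.96448761  0.          1.11191333]
[ 0.24144699  0.44009575 -0.13926843  0.99143215  0.          0.37409201]
[ 0.2363033   0.4473694  -0.12736039  0.99606654  0.          0.29913515]
```

```bash
python3 - <<'E'
from h import *
env.move_straight(pose(177,72.3,39,PIV)[0],150,until_force=8); tip()
stroke(177,247,72.3,39,50,PIV,20,-75.6); print(env.read_contact_force())
armdir('side')
stroke(247,238,72.3,39,50,PIV,20,-75.6)
env.move_straight(pose(238,72.3,140,PIV)[0],200)
env.goto(*pose(190,180,150,PIV,-75.6))
armdir('top');armdir('side'); armdir('top'); look()
E
```

```text
eef [482.4 200.6  40.2] low z [172. 175. 178.] mean xy near tip [481. 210.] xrange [450. 511.]
[ 0.17421745  0.01944264 -0.57748359]
side t 34.3 arm n 42 line 267.2 from pivot 259.2
top t 36.3 arm n 144 line 260.1 from pivot 259.4
side t 36.4 arm n 65 line 262.5 from pivot 259.7
top t 36.4 arm n 144 line 260.1 from pivot 259.4
top t 36.5 knobs [334.6, 64.3, 244.7, 154.3] panel n 208 cent [85.9 86.3 86.1]
```

```bash
python3 - <<'E'
from h import *
env.goto(*pose(234,72.3,140,PIV,-75.6))
env.move_straight(pose(234,72.3,39,PIV)[0],150,until_force=8)
stroke(234,253.4,72.3,39,40,PIV,20,-75.6)
stroke(253.4,240,72.3,39,50,PIV,20,-75.6)
env.move_straight(pose(240,72.3,140,PIV)[0],200)
env.goto(*pose(190,200,150,PIV,-75.6))
for i in range(2): armdir('top');armdir('side')
look(); im,_=shot('top')
print([(q['p'],at_z('top',q['pixel'],95)) for q in env.spot_point('top','nozzle_tip')])
cv2.imwrite('pics/crop6.png',cv2.resize(im[110:270,230:430],None,fx=4,fy=3.7,interpolation=cv2.INTER_CUBIC)[:,:,::-1])
E
```

```text
top t 41.1 arm n 147 line 266.6 from pivot 266.3
side t 41.1 arm n 57 line 268.1 from pivot 267.0
top t 41.2 arm n 143 line 266.5 from pivot 266.4
side t 41.2 arm n 56 line 268.7 from pivot 266.7
top t 41.3 knobs [334.6, 64.3, 244.7, 154.3] panel n 211 cent [86.  86.4 85.7]
[(0.82, array([551.2960338 ,  29.89337236,  95.        ]))]
```

View pics/crop6.png

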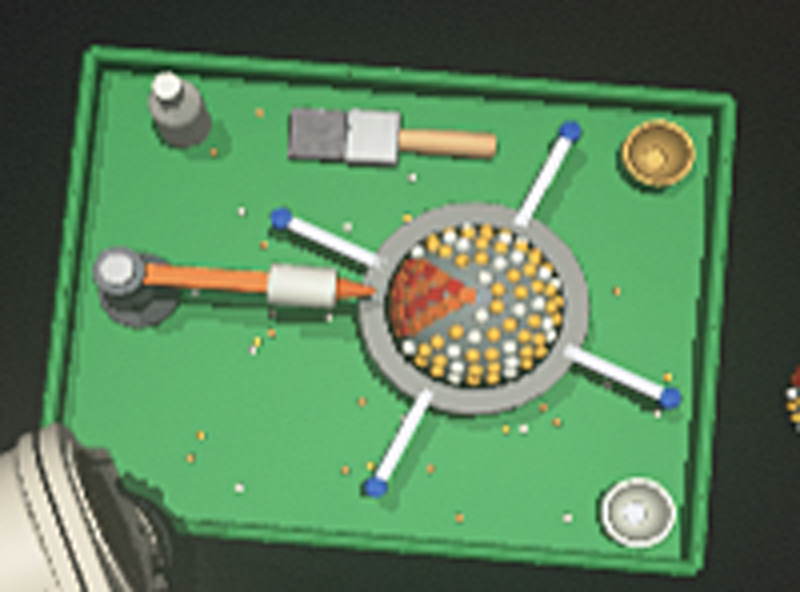

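The nozzle (crop 372,292) points at the panel (crop 430,297), which faces the post. The network's nozzle point reads about 3° off, so I'll check it with my own segmentation.

```bash
python3 - <<'E'
from h import *
for n in('top','side'):
    im,D=shot(n); h=cv2.cvtColor(im,cv2.COLOR_RGB2HSV)
    o=(h[...,0]<16)&(h[...,1]>130)&(h[...,2]>70)
    w=(h[...,1]<60)&(h[...,2]>120)
    for nm,m,lo,hi,z in(('noz',o,146,175,98),('cart',w,102,143,104),('bar',o,22,98,103)):
        P=np.array([at_z(n,rc,z)[:2] for rc in np.argwhere(m)]); q=P-PIV; r=-q@YT; t=q@np.array([np.cos(YAW),np.sin(YAW)])
        s=(r>lo)&(r<hi)&(abs(t)<25); print(n,nm,s.sum(),'lateral',round(t[s].mean(),1),'r',round(r[s].mean()))
E
```

```text
top noz 31 lateral 0.8 r 156
top cart 171 lateral 0.2 r 122
top bar 147 lateral -0.2 r 60
side noz 48 lateral -3.2 r 166
side cart 107 lateral 2.6 r 123
side bar 50 lateral 0.3 r 64
```

The nozzle is within 1 mm of the line to the axis, and the panel is within about 1° of facing the post.

```bash
python3 -c "
from h import *
print(env.close_job(),env.read_t())"
```

```text
the job is handed in; nothing more can be done
the job is handed in; nothing more can be done
```

The job is handed in at about 41 s: the panel faces the post to within about 1–2° by my camera estimates, the nozzle points straight at it to within about 1 mm, and the robot is clear; the first stroke passed above the spokes because the fingertips sat about 45 mm higher than reported, so I corrected for that and repeated it.

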